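# Clamp a jar with the coaxial knobs of a prep board

## Task

Clamp the glass jar that stands in the clamp of the prep board so that its lid can be unscrewed later: first turn the wide lower ring clockwise as far as it goes, which draws in the V-shaped rest behind the jar, without moving the small knob above it; then, leaving the ring home against its stop, turn the small upper knob clockwise until the jaw presses the jar firmly, but gently enough not to crack the glass (about 14 N on the jar; under 6 N is loose, over 30 N breaks it). Work only by the ring and the knob: do not touch the jar or the jaw, disturb nothing else, and let go at the end.

Things in the scene. Friction and masses are not known exactly. Their poses are not given: they have to be found in the camera images.
- ring (a joint): angle of the wide lower ring (rad), grows as it is turned clockwise seen from above; 0 = V rest fully back, hard stop at 1.30 = home. Each rad draws the V rest behind the jar 20 mm towards the jar; at home it stands close behind the jar. It drags with a constant 0.75 N m and stays where it is left
- fine (a joint): angle of the small upper knob (rad), grows clockwise seen from above, range 0 to 2.4. Each rad moves the jaw 8 mm towards the jar. It drags with a constant 0.22 N m, to which the jaw's push adds 0.008 N m per N on the jar, and stays where it is left. With the ring home the jaw meets the jar and has pushed it against its V rest after 0.3 to 1.1 rad; then the push rises steeply, about 0.13 N per 0.001 rad
- ring_mid (a point): centre of the ring, on the vertical axis shared by both knobs, half-way up. The ring is a round black disc, diameter 60 mm, 22 mm high, its underside 70 mm above the table; it overhangs a thin neck (diameter 32 mm), and the aluminium housing below (74 mm square) ends 48 mm above the table
- fine_mid (a point): centre of the small steel knob, half-way up: a round knob, diameter 28 mm, 30 mm high, on the same axis, its underside 2 mm above the ring's top, its top 124 mm above the table
- ring_mark (a point): the pale line's outer end on the ring's top face, 28 mm from the axis; turns with the ring
- fine_mark (a point): the dark line's outer end on the small knob's top, 13 mm from the axis; turns with the knob
- clamp: the fixed wooden prep board (410 x 180 mm, 18 mm thick); origin on the table under the knobs' axis; x points from the knobs to the jaw and jar, along which the jaw closes; the board runs from x = -75 to +335 mm
- jaw: the sliding jaw, an upright rubber-faced plate 74 mm wide, its top 65 mm above the table; its pressing face (a stiffly sprung rubber pad, 16 N per mm) lies 120 mm along x from this origin, which shifts with the jaw; x points to the jar
- jar: the closed glass jar between the jaws: diameter 70 mm, 100 mm high, 0.45 kg; origin at the centre of its underside, 18 mm above the table; behind it the metal V rest moves with the ring; with the ring home the V rest stands up to 2 mm behind the jar, where exactly varies and is not given
- shaker: bystander on the board: small steel shaker, diameter 38 mm, 58 mm high; origin at the underside
- lid: bystander on the board: steel jar lid, diameter 44 mm, 10 mm high; origin at the underside
- mug: bystander: steel mug, diameter 76 mm, 85 mm high; origin at the underside
- spoon: bystander: wooden spoon lying on the table
- bowl: bystander: steel bowl, diameter 130 mm, 50 mm high; origin at the underside
- tin: bystander: plain tin, diameter 72 mm, 100 mm high; origin at the underside
- jar2: bystander: a second glass jar, like the first, away from the board; origin at the underside
Not all that is in view belongs to the job. Leave any blue or pink look-alike of the jar alone.

How it is judged:
By the outcome, as a careful person would: the job done as asked, in the order asked, and still so for the second after the job is handed in, with the robot touching nothing.
It also fails if it takes over 64 s, if anything falls off the work surface, if the arm or the gripper's body presses on something with over 40 N, if the wrist force passes 120 N, or if a joint passes its speed limit or range.

## Robot

A 6-joint arm with a two-finger parallel gripper is mounted at the origin on the work surface. World frame = base frame: x ahead of the robot, y to its left, z up, the work surface at z = 0. Lengths are in m, angles in rad, forces in N, time in s.
With the tool pointing down it reaches from about 0.275 to 1 m from the base axis. Payload 8.4 kg.
Tool frame: the origin (TCP) lies on the centre line of the jaws, within the pads' length; the fingertips stand manip.nose_length ahead of it and the grasp point (between the pads) lies 5 mm behind it (manip.nose_length is the distance from the TCP to the fingertips, in m); z points along the fingers, y is the line along which they close (so a half turn about z gives the same grasp; the last joint's range is limited). The gripper opens to 85 mm and grips with 20 to 120 N. Pads are 22 mm wide; open, the fingers measure 114 mm over their backs; the gripper's body (76 mm by 85 mm) begins 54 mm behind the grasp point. The pads swing forward as they close: fully open they stand 13 mm farther back than shut.
Start: joints at [1.118, 0.353, 1.633, -0, 1.155, -0.002], TCP at [0.272, 0.563, 0.207] pointing down, gripper open.
Joint ranges: [-2.63, 2.63], [-0.92, 2.1], [0.06, 2.66], [-1.3, 4.44], [0, 2.69], [-3.02, 3.02]. Speed limits (rad/s): [2.22, 2.22, 2.79, 3.14, 3.14, 3.14].

## Interface

Orientations are given as a unit quaternion [x, y, z, w].
In Python, from workcell import get_obs, eyes, close_job, manip gives the robot as it stands.
- The arm moves only by the tool servo_tool, never from a script. Its argument "rows" is a list of rows, each an object with "delta_pos": the shift along the world's x, y, z in mm, a list of three; "angular": the turn, a rotation vector about the world's x, y, z in rad, a list of three; "claw": the finger opening in mm, from 0 to 85.4. A call has 1 to 8 rows; each row shifts and turns the commanded pose from where the row before left it; what a row does not reach is not made up. A row lasts 1/8 s, in which the tool goes at most 62.5 mm and 10.7 degrees, less where a joint would pass 70% of its speed; a pose out of reach is approached as far as the arm can. A call is refused whole if a number of a shift passes 62.5 or a number of a turn 0.188, either way. A call with a gripper value outside its range is refused whole. The fingers move at their own pace and stop on an object; "squeeze" is the grip in N (left out, the last holds). Time passes only in rows, so rows that do not move let the fingers close. It gives the time, the measured TCP pose, the force, the opening and the grip force at its end, in the units of the state.
- get_obs(): the state, without advancing time (a new reading comes with each control period).
- eyes.snapshot(name): name is "side" or "top" or "wrist"; returns a dict with "pixels" (420x560x3 uint8, red, green, blue), "intrinsics" (3x3 intrinsics, pixels), "k1" (the pictures are not rectified: a ray, as slopes to the right and down, at radius r is drawn at 1 + k1 r^2 times it, then the intrinsics apply), "extrinsics" (4x4, takes a point from camera to world coordinates). Camera axes: x right, y down, z forward; pixel columns grow to the right and rows downward; lengths in m; the calibration is good to about 2 mm. A picture is of the moment at which its call begins. There is no depth.
- close_job(): hands the job in; it is judged then, once.
The state is a dict: "time_s": time; "q": joint angles; "qd": joint speeds; "joint_torque": joint torques, N m; "tool_pos": TCP position; "orientation": TCP orientation; "wrist_force": force on the tool from outside, world axes, zero at the start; "torque": the same for the moment, N m; "gripper_width": finger opening in m; "finger_force": force on a finger pad.
Only numpy, scipy, OpenCV 4.12 (cv2) and the standard library are available. Lean on these libraries where they do the work, as an engineer would, in place of code of your own. Each camera call takes 0.05 s, during which the arm holds its last target. There are 200 camera calls.

## Working session

There is one attempt and no reset: what is moved stays moved. The work goes in short steps, Python scripts to look and compute and a tool call to move; the robot and the scene stay as the last step left them, time stands still between calls to the robot, and variables do not carry over. Pictures are saved under pics/ and viewed, at most 10 in all, crops included, and the job is handed in when it is done.

Besides the shell and the picture viewer there is one more tool, called after "Call:" by a JSON object that holds its "op" and its "data", one argument or row to a line. servo_tool: Moves the arm, as the interface text tells. Its arguments: {"type":"object","properties":{"rows":{"type":"array"},"squeeze":{"type":"number"}},"required":["rows"]}

```bash
mkdir -p pics
cat > h.py <<'E'
import numpy as np,cv2
from workcell import get_obs, eyes, close_job, manip
def snap(n,f=None):
    s=eyes.snapshot(n)
    if f: cv2.imwrite('pics/'+f,np.ascontiguousarray(s['pixels'][:,:,::-1]))
    return s
def ray(s,u,v):
    K=np.array(s['intrinsics']);k=s['k1']
    d=np.array([(u-K[0,2])/K[0,0],(v-K[1,2])/K[1,1]]);p=d.copy()
    for _ in range(30): p=d/(1+k*(p@p))
    T=np.array(s['extrinsics']);return T[:3,3],T[:3,:3]@np.array([p[0],p[1],1])
def atz(s,u,v,z):
    o,d=ray(s,u,v);return o+d*(z-o[2])/d[2]
def proj(s,P):
    T=np.array(s['extrinsics']);K=np.array(s['intrinsics']);c=T[:3,:3].T@(np.array(P)-T[:3,3]);p=c[:2]/c[2];p=p*(1+s['k1']*(p@p))
    return K[:2,:2]@p+K[:2,2]
E
python3 - <<'E'
from h import *
o=get_obs();print(o,manip.nose_length)
a=snap('top');b=snap('side');
im=np.hstack([a['pixels'],b['pixels']])[:,:,::-1]
cv2.imwrite('pics/a.png',cv2.resize(np.vstack([a['pixels'],b['pixels']])[:,:,::-1],(400,600)))
cv2.imwrite('pics/top.png',a['pixels'][:,:,::-1]);cv2.imwrite('pics/side.png',b['pixels'][:,:,::-1])
for s in (a,b):print(np.round(s['extrinsics'],3),s['intrinsics'][0],s['k1'])
E
```

```text
{'time_s': 0.0, 'q': array([ 1.11758286e+00,  3.53656967e-01,  1.63413014e+00,  2.75791716e-05,
        1.15515404e+00, -2.45949567e-03]), 'qd': array([ 1.06543197e-03,  4.56187935e-04, -1.78134673e-03, -1.08392166e-05,
        1.01521535e-03,  9.08830945e-04]), 'joint_torque': array([-1.78270202e-03, -6.05251551e+01, -3.42074847e+01, -8.98556254e-05,
        9.31883493e-03,  4.70479335e-06]), 'tool_pos': array([0.27208744, 0.56211991, 0.20585789]), 'orientation': array([ 2.23479214e-01,  9.74708462e-01, -6.53973238e-04, -1.64578106e-04]), 'wrist_force': array([-0.64265161, -0.2546567 ,  0.55297205]), 'torque': array([ 0.02460044,  0.01834135, -0.03843547]), 'finger_force': 0.0, 'gripper_width': 0.08554141570059265} 0.014
[[-2.60e-02 -9.85e-01  1.69e-01  3.72e-01]
 [-1.00e+00  2.60e-02 -3.00e-03 -2.30e-02]
 [-1.00e-03 -1.69e-01 -9.86e-01  1.50e+00]
 [ 0.00e+00  0.00e+00  0.00e+00  1.00e+00]] [487.64731919   0.         274.27305144] -0.10435194707734309
[[-0.994 -0.076  0.082  0.544]
 [-0.112  0.733 -0.671  0.718]
 [-0.009 -0.676 -0.737  0.904]
 [ 0.     0.     0.     1.   ]] [405.60238481   0.         270.52571456] 0.018215481153939995
```

View pics/top.png

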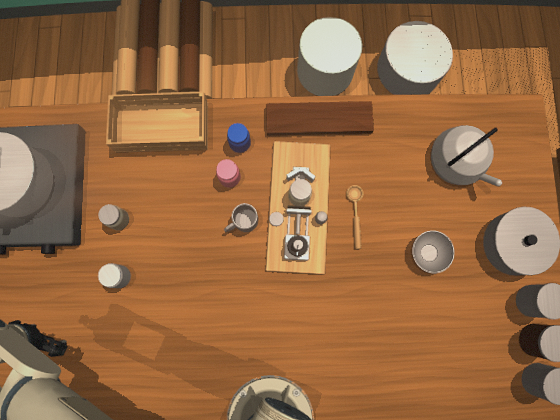

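View pics/side.png

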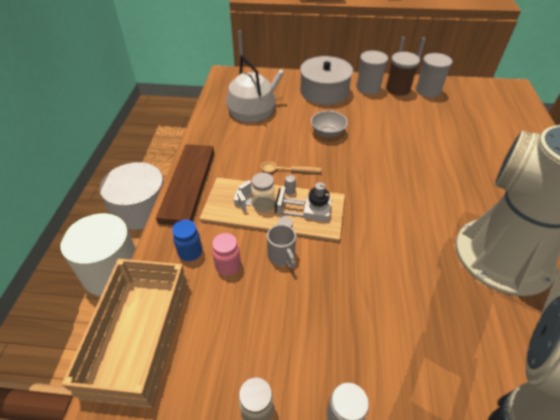

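The top view shows the board at cols 266–330. The knobs are at about (298,244), the clamped jar at (301,190), the blue jar at (238,137), the pink at (227,173) and another white-topped item at (112,276). Only the jar at (301,190) stands between the jaw and the V rest. I'll confirm it in an enlarged crop.

Run:
```python
from h import *
a=cv2.imread('pics/top.png');b=cv2.imread('pics/side.png')
c=cv2.resize(a[160:280,255:345],None,fx=5,fy=5,interpolation=cv2.INTER_CUBIC)
d=cv2.resize(b[165:245,270:350],(340,340),interpolation=cv2.INTER_CUBIC)
o=np.zeros((600,800,3),np.uint8);o[:600,:450]=c;o[:340,455:795]=d
cv2.imwrite('pics/crop.png',o)
```

```text
(no output)
```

View pics/crop.png

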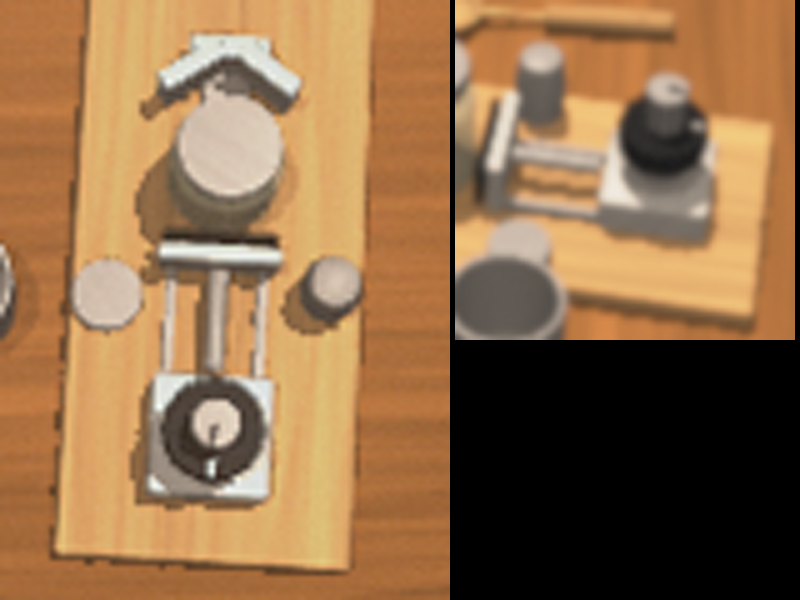

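Run:
```python
from h import *
a=snap('top');b=snap('side')
f=lambda u,v:(255+(u+.5)/5-.5,160+(v+.5)/5-.5)
g=lambda u,v:(270+(u-455+.5)/4.25-.5,165+(v+.5)/4.25-.5)
P=lambda n,s,p,z:print(n,np.round(p,1),np.round(atz(s,*p,z)*1000,1))
P('fine top',a,f(216,421),.124);P('ring top',a,f(213,430),.092)
P('fmark',a,f(214,429),.124);P('rmark',a,f(211,466),.092)
P('house bl',a,f(148,490),.048);P('house br',a,f(270,500),.048);P('house tl',a,f(152,375),.048);P('house tr',a,f(274,378),.048)
P('jar top',a,f(230,145),.118);P('shaker',a,f(332,285),.076);P('lid',a,f(107,294),.028)
P('side fine',b,g(669,88),.124);P('side ring',b,g(662,132),.092);P('jaw',a,f(220,250),.065)
# refine: ring dark blob in top view
im=a['pixels'].astype(int);m=(im.max(2)<75);m[:226]=0;m[262:]=0;m[:,:284]=0;m[:,312:]=0
c=max(cv2.findContours(m.astype(np.uint8),cv2.RETR_EXTERNAL,cv2.CHAIN_APPROX_NONE)[0],key=cv2.contourArea)
(x,y),r=cv2.minEnclosingCircle(c);print(x,y,r,cv2.boundingRect(c));P('ring enc',a,(x,y),.081)
o=get_obs();x=o['orientation']
from scipy.spatial.transform import Rotation as R
print(R.from_quat(x).as_matrix().round(3))
```

```text
fine top [297.8 243.8] [505.4 -91.  124. ]
ring top [297.2 245.6] [503.4 -90.6  92. ]
fmark [297.4 245.4] [500.9 -89.7 124. ]
rmark [296.8 252.8] [482.6 -88.8  92. ]
house bl [284.2 257.6] [472.8 -52.9  48. ]
house br [308.6 259.6] [ 464.8 -125.3   48. ]
house tl [285.  234.6] [541.5 -57.3  48. ]
house tr [309.4 235.2] [ 537.7 -130.4   48. ]
jar top [300.6 188.6] [ 666.1 -104.9  118. ]
shaker [321.  216.6] [ 588.9 -164.7   76. ]
lid [276.  218.4] [594.3 -31.8  28. ]
side fine [320.  185.3] [505.8 -90.7 124. ]
side ring [318.3 195.7] [507.6 -82.   92. ]
jaw [298.6 209.6] [613.5 -99.8  65. ]
296.75 247.25 6.373874664306641 (291, 243, 13, 10)
ring enc [296.8 247.2] [499.6 -89.7  81. ]
[[-0.9    0.436 -0.   ]
 [ 0.436  0.9   -0.001]
 [-0.    -0.001 -1.   ]]
```

Call:
{"op": "servo_tool", "data": {
  "rows": [
    {"delta_pos":[19.4,-54.4,0],"angular":[0,0,0],"claw":85},
    {"delta_pos":[19.4,-54.4,0],"angular":[0,0,0],"claw":85},
    {"delta_pos":[19.4,-54.4,0],"angular":[0,0,0],"claw":85},
    {"delta_pos":[19.4,-54.4,0],"angular":[0,0,0],"claw":85},
    {"delta_pos":[19.4,-54.4,0],"angular":[0,0,0],"claw":85},
    {"delta_pos":[19.4,-54.4,0],"angular":[0,0,0],"claw":85},
    {"delta_pos":[19.4,-54.4,0],"angular":[0,0,0],"claw":85},
    {"delta_pos":[19.4,-54.4,0],"angular":[0,0,0],"claw":85}
  ],
  "squeeze": 70
}}

```text
time_s: 1.2
tool_pos: [0.4279, 0.1256, 0.2068]
orientation: [0.223, 0.975, 0.0, 0.0]
wrist_force: [0.9, 0.2, -0.5]
gripper_width: 0.0847
finger_force: 0.0
```

Call:
{"op": "servo_tool", "data": {
  "rows": [
    {"delta_pos":[19.4,-54.4,0],"angular":[0,0,0],"claw":85},
    {"delta_pos":[19.4,-54.4,0],"angular":[0,0,0],"claw":85},
    {"delta_pos":[19.4,-54.4,0],"angular":[0,0,0],"claw":85},
    {"delta_pos":[19.4,-54.4,0],"angular":[0,0,0],"claw":85},
    {"delta_pos":[0,0,0],"angular":[0,0,0],"claw":85},
    {"delta_pos":[0,0,0],"angular":[0,0,0],"claw":85}
  ]
}}

```text
time_s: 1.95
tool_pos: [0.5045, -0.0901, 0.2062]
orientation: [0.224, 0.975, 0.0, -0.001]
wrist_force: [0.7, 0.4, -0.4]
gripper_width: 0.0851
finger_force: 0.0
```

Run:
```python
from h import *
o=get_obs();print(o['time_s'],o['q'].round(3),o['tool_pos'],o['wrist_force'],o['torque'])
s=snap('wrist','w1.png');print(np.round(s['extrinsics'],3))
for p in [(.505,-.091,.124),(.505,-.091,.092)]: print(proj(s,p))
```

```text
1.95 [-0.18   0.179  1.87   0.     1.094 -1.299] [ 0.50453203 -0.09007211  0.2062342 ] [ 0.6910725   0.3631139  -0.38763504] [-0.04915701  0.0205095  -0.03229813]
[[ 0.436  0.867  0.239  0.444]
 [ 0.9   -0.42  -0.117 -0.06 ]
 [-0.001  0.266 -0.964  0.373]
 [ 0.     0.     0.     1.   ]]
[275.81510183 202.26040045]
[275.98519921 191.99717095]
```

View pics/w1.png

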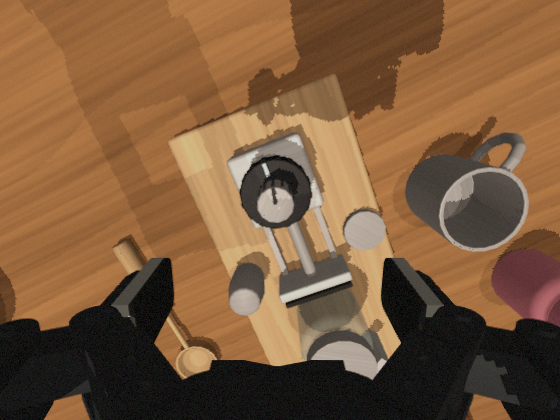

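The wrist view shows the steel knob top at about (276,205) and the ring at (275,192), with both marks pointing away from the jar. This agrees with the projected axis to within 3 px.

Run:
```python
from h import *
s=snap('wrist');g=s['pixels'].astype(int)
print(atz(s,276,205,.124),atz(s,275.5,190.5,.092))
m=((g.max(2)<80)).astype(np.uint8);m[:140]=0;m[240:]=0;m[:,:225]=0;m[:,325:]=0
c=max(cv2.findContours(m,cv2.RETR_EXTERNAL,cv2.CHAIN_APPROX_NONE)[0],key=cv2.contourArea);c=cv2.convexHull(c)
print(cv2.boundingRect(c),cv2.minEnclosingCircle(c))
for z in(.092,.07):
  p=[proj(s,(.505+.03*np.cos(t),-.091+.03*np.sin(t),z)) for t in np.arange(0,6.3,.1)];print(np.min(p,0),np.max(p,0))
p=[proj(s,(.505+.014*np.cos(t),-.091+.014*np.sin(t),.124)) for t in np.arange(0,6.3,.1)];print(np.min(p,0),np.max(p,0))
h=cv2.cvtColor(s['pixels'],cv2.COLOR_RGB2GRAY);print(h[175:235:2,285],h[205,245:315:2])
```

```text
[ 0.50692307 -0.09122346  0.124     ] [ 0.50367219 -0.0902414   0.092     ]
(239, 155, 72, 74) ((275.0111083984375, 191.5577850341797), 36.571258544921875)
[238.91626602 155.84487685] [311.81629889 226.77888593]
[241.55168716 152.35283021] [309.46430279 218.73571821]
[256.10135757 183.96662578] [294.17399642 220.70314175]
[ 25  28  25  30  53  70  71  71 145 189 191 188 171 174 174 172 170 173
 172 165 166 166 135  52  49  46  99 160 161 166] [ 57  56  58  56  61  55 155 190 189 185 181 183 181 180 155 148 177 178
 174 176 172 169 167 162  98  52  49  47  45  41  42  40 159 192 191]
```

Call:
{"op": "servo_tool", "data": {
  "rows": [
    {"delta_pos":[0.8,-0.9,-30],"angular":[0,0,0],"claw":85},
    {"delta_pos":[0,0,-34],"angular":[0,0,0],"claw":85},
    {"delta_pos":[0,0,-34],"angular":[0,0,0],"claw":85},
    {"delta_pos":[0,0,-24],"angular":[0,0,0],"claw":85},
    {"delta_pos":[0,0,-12],"angular":[0,0,0],"claw":85},
    {"delta_pos":[0,0,0],"angular":[0,0,0],"claw":85},
    {"delta_pos":[0,0,0],"angular":[0,0,0],"claw":85}
  ]
}}

```text
time_s: 2.92
tool_pos: [0.5066, -0.0909, 0.0735]
orientation: [0.223, 0.975, 0.0, 0.001]
wrist_force: [0.7, 0.3, 0.2]
gripper_width: 0.0852
finger_force: 0.0
```

Run:
```python
from h import *
o=get_obs();print(o['tool_pos'],o['wrist_force'],o['torque'],o['q'][5])
```

```text
[ 0.50661916 -0.09092708  0.07352461] [0.69124412 0.29425589 0.20045029] [-0.02589973  0.01943856  0.02486017] -1.3010630317777279
```

Call:
{"op": "servo_tool", "data": {
  "rows": [
    {"delta_pos":[0,0,0],"angular":[0,0,0],"claw":50},
    {"delta_pos":[0,0,0],"angular":[0,0,0],"claw":50},
    {"delta_pos":[0,0,0],"angular":[0,0,0],"claw":50},
    {"delta_pos":[0,0,0],"angular":[0,0,0],"claw":50}
  ],
  "squeeze": 70
}}

```text
time_s: 3.42
tool_pos: [0.5059, -0.0912, 0.0727]
orientation: [0.224, 0.975, -0.0, 0.0]
wrist_force: [-0.5, -0.1, 0.3]
gripper_width: 0.0502
finger_force: 0.0
```

Run:
```python
from h import *
o=get_obs();print(o['tool_pos'],o['wrist_force'],o['torque'],o['q'][5],o['gripper_width'],o['finger_force'])
```

```text
[ 0.50590563 -0.09118817  0.07266257] [-0.54445016 -0.13223712  0.26426496] [ 0.00443995  0.05830658 -0.00278892] -1.3011101411564592 0.05021784426890695 0.0
```

Run:
```python
from h import *
s=snap('side');w=snap('wrist')
u,v=proj(s,(.505,-.091,.09)).astype(int);print(u,v)
b=s['pixels'][v-50:v+30,u-50:u+50]
o=np.vstack([cv2.resize(w['pixels'][140:420],(560,280)),cv2.resize(b,(375,300),interpolation=cv2.INTER_CUBIC)[:, :].repeat(1,0) if 0 else np.hstack([cv2.resize(b,(375,300),interpolation=cv2.INTER_CUBIC),np.zeros((300,185,3),np.uint8)])])
cv2.imwrite('pics/b.png',o[:,:,::-1])
```

```text
319 193
```

View pics/b.png

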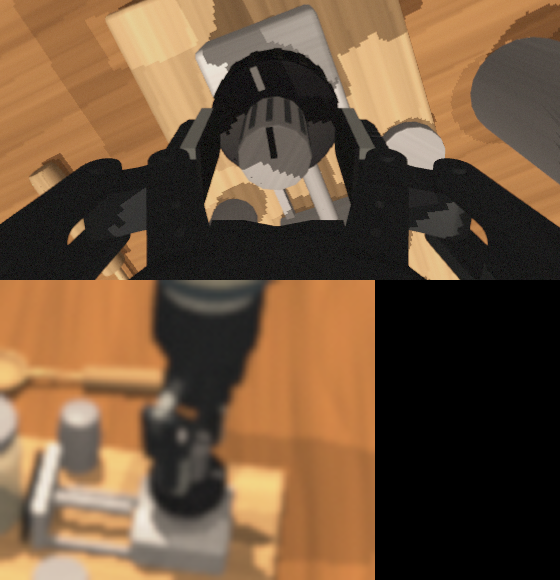

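Run:
```python
from h import *
from scipy.spatial.transform import Rotation as R
o=get_obs();M=R.from_quat(o['orientation']).as_matrix();t=o['tool_pos'];print(t,o['gripper_width'])
s=snap('wrist');print(s['intrinsics'],s['extrinsics'][:3,3] if hasattr(s['extrinsics'],'shape') else s['extrinsics'])
for z in (.014,0,-.01,-.03,-.05):
  for y in(-.025,.025):
    for x in (-.011,.011): print(z,y,x,(proj(s,t+M@np.array([x,y,z]))*[1,1]-[0,140]).round(0))
for zz in (.092,.07):
  p=[proj(s,(.505+.03*np.cos(a),-.091+.03*np.sin(a),zz))-[0,140] for a in np.arange(0,6.3,.1)];print(np.min(p,0),np.max(p,0))
print(proj(s,(.505,-.091,.124))-[0,140])
```

```text
[ 0.50590649 -0.09115998  0.07259105] 0.05052929375646145
[[351.1549662    0.         277.06927738]
 [  0.         351.1549662  203.22356743]
 [  0.           0.           1.        ]] [ 0.44543056 -0.06133269  0.23905463]
0.014 -0.025 -0.011 [231. 112.]
0.014 -0.025 0.011 [230.  75.]
0.014 0.025 -0.011 [322. 112.]
0.014 0.025 0.011 [323.  75.]
0 -0.025 -0.011 [228. 123.]
0 -0.025 0.011 [226.  83.]
0 0.025 -0.011 [325. 123.]
0 0.025 0.011 [326.  83.]
-0.01 -0.025 -0.011 [225. 132.]
-0.01 -0.025 0.011 [223.  90.]
-0.01 0.025 -0.011 [327. 132.]
-0.01 0.025 0.011 [329.  90.]
-0.03 -0.025 -0.011 [219. 153.]
-0.03 -0.025 0.011 [216. 106.]
-0.03 0.025 -0.011 [334. 153.]
-0.03 0.025 0.011 [336. 106.]
-0.05 -0.025 -0.011 [210. 180.]
-0.05 -0.025 0.011 [207. 127.]
-0.05 0.025 -0.011 [342. 181.]
-0.05 0.025 0.011 [345. 127.]
[209.56644423  53.68593262] [341.86131915 175.85650326]
[217.55922885  42.89106691] [334.26552945 152.21755652]
[275.30918392 154.29782564]
```

Run:
```python
from h import *
print([ (k,getattr(manip,k)) for k in dir(manip) if k[0]!='_'])
w=snap('wrist');c=w['pixels'][170:370,150:400]
c=cv2.convertScaleAbs(cv2.resize(c,(750,600),interpolation=cv2.INTER_CUBIC),alpha=2.,beta=20)
cv2.imwrite('pics/c.png',c[:,:,::-1])
```

```text
[('MotionError', <class 'workcell.MotionError'>), ('nose_length', 0.014)]
```

View pics/c.png

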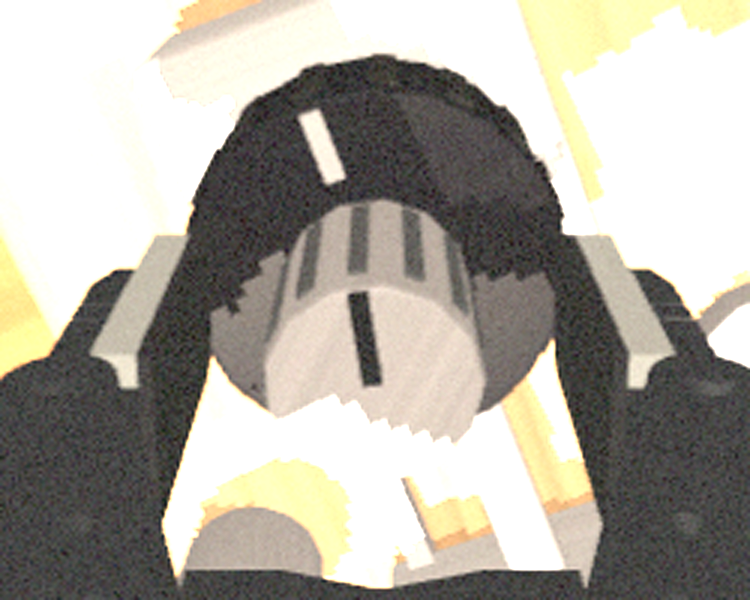

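Run:
```python
from h import *
s=snap('side');u0,v0=280,130
c=cv2.resize(s['pixels'][v0:v0+90,u0:u0+90],(600,600),interpolation=cv2.INTER_CUBIC);c=cv2.convertScaleAbs(c,alpha=1.6,beta=15)[:,:,::-1].copy()
M=np.array([.436,.9])
for z,col in((.066,(0,0,255)),(.0835,(0,255,255)),(.1026,(0,255,0)),(.1316,(255,0,255))):
  for y in(-.025,.025):
    p=(proj(s,(.505+M[0]*y,-.091+M[1]*y,z))-[u0,v0]+.5)*600/90
    cv2.circle(c,tuple(int(i) for i in p),4,col,-1)
cv2.imwrite('pics/d.png',c)
```

```text
(no output)
```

View pics/d.png

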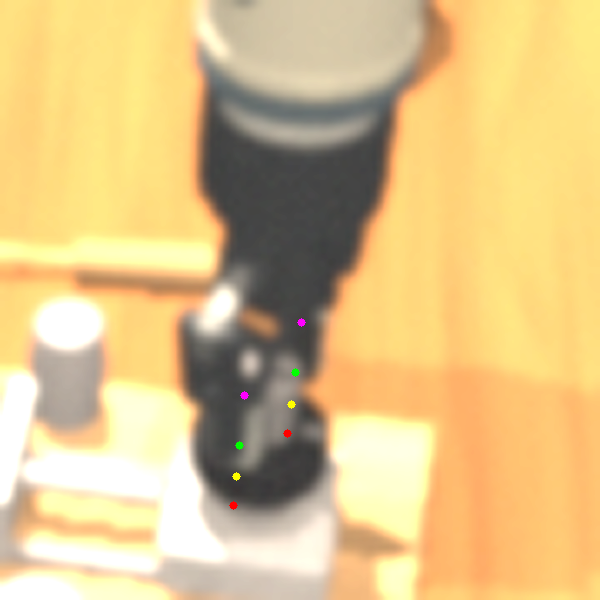

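The fingertips actually stand above the ring's top, about 25 mm higher than the nominal figure. I'll open and go down in small steps, watching the force.

Call:
{"op": "servo_tool", "data": {
  "rows": [
    {"delta_pos":[0,0,0],"angular":[0,0,0],"claw":85},
    {"delta_pos":[0,0,0],"angular":[0,0,0],"claw":85},
    {"delta_pos":[0,0,0],"angular":[0,0,0],"claw":85},
    {"delta_pos":[0,0,-2],"angular":[0,0,0],"claw":85},
    {"delta_pos":[0,0,-2],"angular":[0,0,0],"claw":85},
    {"delta_pos":[0,0,-2],"angular":[0,0,0],"claw":85},
    {"delta_pos":[0,0,0],"angular":[0,0,0],"claw":85}
  ]
}}

```text
time_s: 4.55
tool_pos: [0.5057, -0.0911, 0.0663]
orientation: [0.223, 0.975, -0.0, -0.0]
wrist_force: [1.2, -0.2, 0.0]
gripper_width: 0.0847
finger_force: 0.0
```

Call:
{"op": "servo_tool", "data": {
  "rows": [
    {"delta_pos":[0,0,-2],"angular":[0,0,0],"claw":85},
    {"delta_pos":[0,0,0],"angular":[0,0,0],"claw":85}
  ]
}}

```text
time_s: 4.8
tool_pos: [0.5058, -0.0911, 0.0644]
orientation: [0.223, 0.975, -0.0, -0.0]
wrist_force: [-0.3, 0.8, 0.6]
gripper_width: 0.085
finger_force: 0.0
```

Call:
{"op": "servo_tool", "data": {
  "rows": [
    {"delta_pos":[0,0,-1.5],"angular":[0,0,0],"claw":85},
    {"delta_pos":[0,0,-1.5],"angular":[0,0,0],"claw":85},
    {"delta_pos":[0,0,0],"angular":[0,0,0],"claw":85}
  ]
}}

```text
time_s: 5.18
tool_pos: [0.5058, -0.0911, 0.0614]
orientation: [0.223, 0.975, -0.0, -0.0]
wrist_force: [-0.8, -0.1, -0.4]
gripper_width: 0.0851
finger_force: 0.0
```

Run:
```python
from h import *
s=snap('wrist');s2=snap('side');a=s['pixels'][170:370,130:420]
c=cv2.convertScaleAbs(cv2.resize(a,(580,400)),alpha=2.,beta=20);u0,v0=280,130
d=cv2.convertScaleAbs(cv2.resize(s2['pixels'][v0+20:v0+90,u0+10:u0+60],(220,308),interpolation=cv2.INTER_CUBIC),alpha=1.6,beta=15)
o=np.zeros((400,800,3),np.uint8);o[:,:580]=c;o[:308,580:]=d
cv2.imwrite('pics/e.png',o[:,:,::-1])
```

```text
(no output)
```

View pics/e.png

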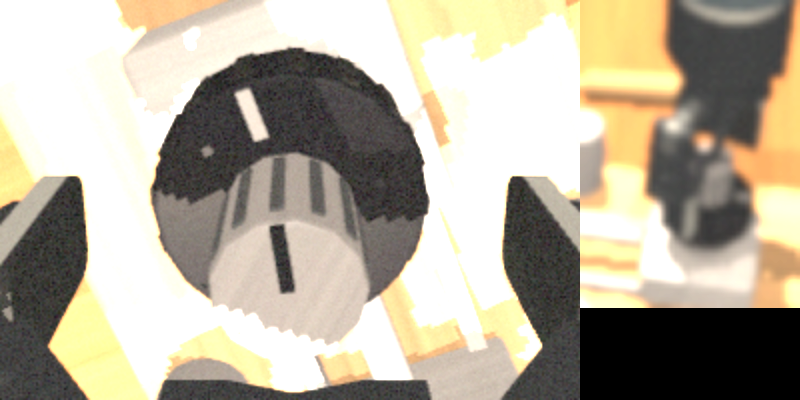

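No contact even where the nominal body would have touched the knob, so the tool really stands higher. By the wrist view the open tips are at z≈0.098.

Call:
{"op": "servo_tool", "data": {
  "rows": [
    {"delta_pos":[0,0,-4],"angular":[0,0,0],"claw":85},
    {"delta_pos":[0,0,-4],"angular":[0,0,0],"claw":85},
    {"delta_pos":[0,0,-4],"angular":[0,0,0],"claw":85},
    {"delta_pos":[0,0,-2],"angular":[0,0,0],"claw":85},
    {"delta_pos":[0,0,0],"angular":[0,0,0],"claw":85}
  ]
}}

```text
time_s: 5.9
tool_pos: [0.5058, -0.0911, 0.0474]
orientation: [0.223, 0.975, -0.0, -0.0]
wrist_force: [-0.3, 0.3, 1.0]
gripper_width: 0.0845
finger_force: 0.0
```

Call:
{"op": "servo_tool", "data": {
  "rows": [
    {"delta_pos":[0,0,-2],"angular":[0,0,0],"claw":85},
    {"delta_pos":[0,0,-2],"angular":[0,0,0],"claw":85},
    {"delta_pos":[0,0,0],"angular":[0,0,0],"claw":85}
  ]
}}

```text
time_s: 6.28
tool_pos: [0.5058, -0.0911, 0.0434]
orientation: [0.224, 0.975, -0.0, -0.0]
wrist_force: [-0.2, 0.2, -0.4]
gripper_width: 0.085
finger_force: 0.0
```

Call:
{"op": "servo_tool", "data": {
  "rows": [
    {"delta_pos":[0,0,0],"angular":[0,0,0],"claw":50},
    {"delta_pos":[0,0,0],"angular":[0,0,0],"claw":50},
    {"delta_pos":[0,0,0],"angular":[0,0,0],"claw":50}
  ],
  "squeeze": 30
}}

```text
time_s: 6.65
tool_pos: [0.5055, -0.0921, 0.0441]
orientation: [0.223, 0.975, -0.001, -0.0]
wrist_force: [-4.2, -6.1, 7.9]
gripper_width: 0.0593
finger_force: 30.8
```

Call:
{"op": "servo_tool", "data": {
  "rows": [
    {"delta_pos":[-0.4,-0.9,0],"angular":[0,0,0],"claw":50},
    {"delta_pos":[0,0,0],"angular":[0,0,0],"claw":50},
    {"delta_pos":[0,0,0],"angular":[0,0,0],"claw":50}
  ],
  "squeeze": 75
}}

```text
time_s: 7.02
tool_pos: [0.5054, -0.0922, 0.0445]
orientation: [0.223, 0.975, -0.0, 0.0]
wrist_force: [-3.3, 0.8, 12.9]
gripper_width: 0.0576
finger_force: 77.2
```

Call:
{"op": "servo_tool", "data": {
  "rows": [
    {"delta_pos":[0,0,0],"angular":[0,0,-0.1],"claw":50},
    {"delta_pos":[0,0,0],"angular":[0,0,-0.1],"claw":50},
    {"delta_pos":[0,0,0],"angular":[0,0,-0.1],"claw":50},
    {"delta_pos":[0,0,0],"angular":[0,0,-0.1],"claw":50},
    {"delta_pos":[0,0,0],"angular":[0,0,0],"claw":50}
  ]
}}

```text
time_s: 7.65
tool_pos: [0.5057, -0.0918, 0.0445]
orientation: [0.413, 0.911, 0.0, 0.0]
wrist_force: [-1.7, 1.8, 12.1]
gripper_width: 0.0578
finger_force: 77.3
```

Run:
```python
from h import *
o=get_obs();print(o['tool_pos'],o['wrist_force'],o['torque'],o['q'][5],o['gripper_width'],o['finger_force'])
for n in('top','wrist'):
  s=snap(n,n+'_t.png')
  for a in(0,.4): 
    t=np.pi-.087-a;print(n,proj(s,(.505+.024*np.cos(t),-.0915+.024*np.sin(t),.092)).round(1))
```

```text
[ 0.50574588 -0.0918136   0.0445452 ] [-1.69861268  1.75046978 12.13353209] [-0.2030339   0.86541596 -0.79818716] -0.901214557733773 0.05781500292077296 77.34991192817688
top [297.  253.3]
top [293.8 252.5]
wrist [229.3 247. ]
wrist [251.1 233.8]
```

Call:
{"op": "servo_tool", "data": {
  "rows": [
    {"delta_pos":[0,0,0],"angular":[0,0,-0.1],"claw":50},
    {"delta_pos":[0,0,0],"angular":[0,0,-0.1],"claw":50},
    {"delta_pos":[0,0,0],"angular":[0,0,-0.1],"claw":50},
    {"delta_pos":[0,0,0],"angular":[0,0,-0.1],"claw":50},
    {"delta_pos":[0,0,0],"angular":[0,0,-0.1],"claw":50},
    {"delta_pos":[0,0,0],"angular":[0,0,-0.1],"claw":50},
    {"delta_pos":[0,0,0],"angular":[0,0,-0.1],"claw":50},
    {"delta_pos":[0,0,0],"angular":[0,0,-0.1],"claw":50}
  ]
}}

```text
time_s: 8.75
tool_pos: [0.5066, -0.0915, 0.0446]
orientation: [0.735, 0.678, 0.001, 0.0]
wrist_force: [3.1, 6.1, 8.8]
gripper_width: 0.0574
finger_force: 77.9
```

```bash
cat > st.py <<'E'
from h import *
o=get_obs();print(o['time_s'],o['tool_pos'].round(4),o['wrist_force'].round(1),o['torque'].round(3),o['q'][5].round(4),o['gripper_width'].round(4),o['finger_force'].round(1))
E
python3 st.py
```

```text
Traceback (most recent call last):
  File "st.py", line 2, in <module>
    o=get_obs();print(o['time_s'],o['tool_pos'].round(4),o['wrist_force'].round(1),o['torque'].round(3),o['q'][5].round(4),o['gripper_width'].round(4),o['finger_force'].round(1))
                                                                                                                           ^^^^^^^^^^^^^^^^^^^^^^^^
AttributeError: 'float' object has no attribute 'round'
```

Call:
{"op": "servo_tool", "data": {
  "rows": [
    {"delta_pos":[0,0,0],"angular":[0,0,-0.06],"claw":50},
    {"delta_pos":[0,0,0],"angular":[0,0,-0.04],"claw":50},
    {"delta_pos":[0,0,0],"angular":[0,0,0],"claw":50}
  ]
}}

```text
time_s: 9.12
tool_pos: [0.5067, -0.0915, 0.0445]
orientation: [0.767, 0.642, 0.001, 0.001]
wrist_force: [2.0, 6.3, 8.4]
gripper_width: 0.0578
finger_force: 78.0
```

```bash
python3 st.py
```

```text
Traceback (most recent call last):
  File "st.py", line 2, in <module>
    o=get_obs();print(o['time_s'],o['tool_pos'].round(4),o['wrist_force'].round(1),o['torque'].round(3),o['q'][5].round(4),o['gripper_width'].round(4),o['finger_force'].round(1))
                                                                                                                           ^^^^^^^^^^^^^^^^^^^^^^^^
AttributeError: 'float' object has no attribute 'round'
```

Call:
{"op": "servo_tool", "data": {
  "rows": [
    {"delta_pos":[0,0,0],"angular":[0,0,-0.04],"claw":50},
    {"delta_pos":[0,0,0],"angular":[0,0,0],"claw":50}
  ]
}}

```text
time_s: 9.38
tool_pos: [0.5067, -0.0926, 0.0448]
orientation: [0.779, 0.627, 0.0, 0.001]
wrist_force: [0.2, -0.7, 10.2]
gripper_width: 0.0576
finger_force: 77.7
```

```bash
python3 st.py
```

```text
Traceback (most recent call last):
  File "st.py", line 2, in <module>
    o=get_obs();print(o['time_s'],o['tool_pos'].round(4),o['wrist_force'].round(1),o['torque'].round(3),o['q'][5].round(4),o['gripper_width'].round(4),o['finger_force'].round(1))
                                                                                                                           ^^^^^^^^^^^^^^^^^^^^^^^^
AttributeError: 'float' object has no attribute 'round'
```

```bash
cat > st.py <<'E'
from h import *
o=get_obs();r=np.round
print(r(o['time_s'],2),r(o['tool_pos'],4),r(o['wrist_force'],1),r(o['torque'],3),'q6',r(o['q'][5],4),'yaw',r(2*np.arctan2(o['orientation'][0],o['orientation'][1]),4),r(o['gripper_width'],4),r(o['finger_force'],1))
E
python3 st.py
```

```text
9.38 [ 0.5067 -0.0926  0.0448] [ 0.2 -0.7 10.2] [-0.032  0.401  2.137] q6 0.0344 yaw 1.7858 0.0576 77.7
```

Call:
{"op": "servo_tool", "data": {
  "rows": [
    {"delta_pos":[0,0,0],"angular":[0,0,-0.03],"claw":50},
    {"delta_pos":[0,0,0],"angular":[0,0,0],"claw":50}
  ]
}}

```text
time_s: 9.62
tool_pos: [0.5065, -0.0933, 0.0448]
orientation: [0.788, 0.616, -0.0, 0.002]
wrist_force: [-2.6, -6.2, 10.6]
gripper_width: 0.0578
finger_force: 77.7
```

```bash
python3 st.py
python3 - <<'E'
from h import *
s=snap('wrist');u,v=map(int,proj(s,(.505,-.0915,.1)));print(u,v)
c=s['pixels'][v-90:v+110,u-110:u+110];cv2.imwrite('pics/f.png',cv2.convertScaleAbs(cv2.resize(c,(660,600),interpolation=cv2.INTER_CUBIC),alpha=2,beta=20)[:,:,::-1])
t0=np.pi-.087
for a in(1.2,1.3,1.37): t=t0-a;print(a,[((proj(s,(.505+r*np.cos(t),-.0915+r*np.sin(t),.092))-[u-110,v-90])*3).round() for r in(.018,.028)])
E
```

```text
9.62 [ 0.5065 -0.0933  0.0448] [-2.6 -6.2 10.6] [-0.765  0.44   2.681] q6 0.0637 yaw 1.8144 0.0578 77.7
271 300
1.2 [array([257., 122.]), array([213.,  55.])]
1.3 [array([270., 116.]), array([234.,  45.])]
1.37 [array([279., 112.]), array([249.,  39.])]
```

View pics/f.png

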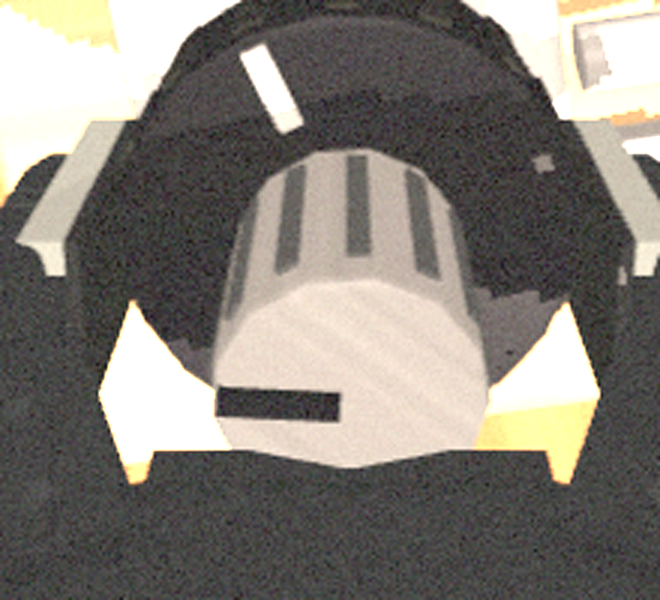

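The ring is at its stop: the resisting torque rose to 2.7 N m, its mark has turned about 1.3 rad, and the knob's mark still points to −x. I'll release and move up to the knob.

Call:
{"op": "servo_tool", "data": {
  "rows": [
    {"delta_pos":[0,0,0],"angular":[0,0,0],"claw":85},
    {"delta_pos":[0,0,0],"angular":[0,0,0],"claw":85},
    {"delta_pos":[0,0,0],"angular":[0,0,0],"claw":85},
    {"delta_pos":[0,0,11],"angular":[0,0,0],"claw":85},
    {"delta_pos":[0,0,11],"angular":[0,0,0],"claw":85},
    {"delta_pos":[0,0,10],"angular":[0,0,0],"claw":85},
    {"delta_pos":[0,0,0],"angular":[0,0,0],"claw":85},
    {"delta_pos":[0,0,0],"angular":[0,0,0],"claw":85}
  ]
}}

```text
time_s: 10.68
tool_pos: [0.5054, -0.092, 0.0756]
orientation: [0.79, 0.613, 0.0, 0.0]
wrist_force: [-0.0, 0.7, -0.2]
gripper_width: 0.085
finger_force: 0.0
```

```bash
cat >> st.py <<'E'
import sys
n=int(sys.argv[1]) if len(sys.argv)>1 else 0
L=[]
for i in range(n): eyes.snapshot('top');L.append(get_obs()['torque'][2])
if n: print('tz',r(L,3),r(np.mean(L),3))
E
python3 st.py 6
```

```text
10.68 [ 0.5054 -0.092   0.0756] [-0.   0.7 -0.2] [0.029 0.025 0.01 ] q6 0.067 yaw 1.8208 0.085 0.0
tz [-0.079 -0.03  -0.008 -0.005  0.016 -0.048] -0.026
```

Call:
{"op": "servo_tool", "data": {
  "rows": [
    {"delta_pos":[0,0,0],"angular":[0,0,0],"claw":20},
    {"delta_pos":[0,0,0],"angular":[0,0,0],"claw":20},
    {"delta_pos":[0,0,0],"angular":[0,0,0],"claw":20},
    {"delta_pos":[0,0,0],"angular":[0,0,0],"claw":20},
    {"delta_pos":[0,0,0],"angular":[0,0,0],"claw":20}
  ],
  "squeeze": 30
}}

```text
time_s: 11.6
tool_pos: [0.5066, -0.0923, 0.076]
orientation: [0.79, 0.613, 0.001, 0.001]
wrist_force: [4.3, -1.4, 0.8]
gripper_width: 0.0266
finger_force: 31.3
```

```bash
python3 st.py 4
```

```text
11.6 [ 0.5066 -0.0923  0.076 ] [ 4.3 -1.4  0.8] [-0.237 -0.668  0.017] q6 0.067 yaw 1.8207 0.0266 31.3
tz [-0.025 -0.035 -0.015 -0.027] -0.025
```

Call:
{"op": "servo_tool", "data": {
  "rows": [
    {"delta_pos":[1,-0.3,0],"angular":[0,0,0],"claw":20},
    {"delta_pos":[0,0,0],"angular":[0,0,0],"claw":20},
    {"delta_pos":[0,0,0],"angular":[0,0,-0.06],"claw":20},
    {"delta_pos":[0,0,0],"angular":[0,0,-0.06],"claw":20}
  ],
  "squeeze": 45
}}

```text
time_s: 12.3
tool_pos: [0.5066, -0.0923, 0.076]
orientation: [0.826, 0.564, 0.0, 0.0]
wrist_force: [1.5, -0.7, 6.0]
gripper_width: 0.0267
finger_force: 44.6
```

```bash
python3 st.py 3
```

```text
12.3 [ 0.5066 -0.0923  0.076 ] [ 1.5 -0.7  6. ] [-0.064 -0.259  0.228] q6 0.1884 yaw 1.9423 0.0267 44.6
tz [0.117 0.02  0.016] 0.051
```

Call:
{"op": "servo_tool", "data": {
  "rows": [
    {"delta_pos":[0,0,0],"angular":[0,0,-0.04],"claw":20},
    {"delta_pos":[0,0,0],"angular":[0,0,-0.04],"claw":20}
  ]
}}

```text
time_s: 12.7
tool_pos: [0.5067, -0.0923, 0.076]
orientation: [0.847, 0.531, 0.0, 0.0]
wrist_force: [1.6, -0.8, 5.9]
gripper_width: 0.0265
finger_force: 44.6
```

```bash
python3 st.py 3
```

```text
12.7 [ 0.5067 -0.0923  0.076 ] [ 1.6 -0.8  5.9] [-0.069 -0.305  0.248] q6 0.2677 yaw 2.0217 0.0265 44.6
tz [0.129 0.072 0.   ] 0.067
```

Call:
{"op": "servo_tool", "data": {
  "rows": [
    {"delta_pos":[0,0,0],"angular":[0,0,-0.04],"claw":20}
  ]
}}

```text
time_s: 12.98
tool_pos: [0.5067, -0.0924, 0.076]
orientation: [0.858, 0.514, 0.0, 0.0]
wrist_force: [1.7, -0.3, 4.9]
gripper_width: 0.027
finger_force: 44.7
```

```bash
python3 st.py 3
```

```text
12.98 [ 0.5067 -0.0924  0.076 ] [ 1.7 -0.3  4.9] [-0.044 -0.169  0.242] q6 0.3072 yaw 2.0611 0.027 44.7
tz [ 0.156  0.011 -0.   ] 0.056
```

Call:
{"op": "servo_tool", "data": {
  "rows": [
    {"delta_pos":[0,0,0],"angular":[0,0,-0.04],"claw":20},
    {"delta_pos":[0,0,0],"angular":[0,0,-0.04],"claw":20}
  ]
}}

```text
time_s: 13.38
tool_pos: [0.5067, -0.0924, 0.076]
orientation: [0.878, 0.479, 0.0, 0.0]
wrist_force: [2.5, 0.0, 4.5]
gripper_width: 0.0265
finger_force: 44.6
```

```bash
python3 st.py
```

```text
13.38 [ 0.5067 -0.0924  0.076 ] [2.5 0.  4.5] [-0.022 -0.272  0.211] q6 0.3878 yaw 2.1416 0.0265 44.6
```

Call:
{"op": "servo_tool", "data": {
  "rows": [
    {"delta_pos":[0,0,0],"angular":[0,0,-0.04],"claw":20}
  ]
}}

```text
time_s: 13.5
tool_pos: [0.5068, -0.0923, 0.076]
orientation: [0.887, 0.462, 0.0, 0.0]
wrist_force: [3.3, -0.9, 5.3]
gripper_width: 0.0265
finger_force: 44.6
```

```bash
python3 st.py
```

```text
13.5 [ 0.5068 -0.0923  0.076 ] [ 3.3 -0.9  5.3] [-0.074 -0.284  0.259] q6 0.4277 yaw 2.1816 0.0265 44.6
```

Call:
{"op": "servo_tool", "data": {
  "rows": [
    {"delta_pos":[0,0,0],"angular":[0,0,-0.04],"claw":20}
  ]
}}

```text
time_s: 13.62
tool_pos: [0.5067, -0.0924, 0.076]
orientation: [0.896, 0.444, 0.0, 0.0]
wrist_force: [2.1, 0.1, 5.3]
gripper_width: 0.0265
finger_force: 44.6
```

```bash
python3 st.py
```

```text
13.62 [ 0.5067 -0.0924  0.076 ] [2.1 0.1 5.3] [-0.073 -0.29   0.226] q6 0.4678 yaw 2.2217 0.0265 44.6
```

Call:
{"op": "servo_tool", "data": {
  "rows": [
    {"delta_pos":[0,0,0],"angular":[0,0,-0.04],"claw":20}
  ]
}}

```text
time_s: 13.75
tool_pos: [0.5068, -0.0924, 0.076]
orientation: [0.905, 0.426, 0.0, 0.0]
wrist_force: [2.0, -0.2, 5.3]
gripper_width: 0.0268
finger_force: 44.6
```

```bash
python3 st.py
```

```text
13.75 [ 0.5068 -0.0924  0.076 ] [ 2.  -0.2  5.3] [-0.103 -0.259  0.267] q6 0.5078 yaw 2.2616 0.0268 44.6
```

Call:
{"op": "servo_tool", "data": {
  "rows": [
    {"delta_pos":[0,0,0],"angular":[0,0,-0.04],"claw":20}
  ]
}}

```text
time_s: 13.88
tool_pos: [0.5068, -0.0924, 0.076]
orientation: [0.913, 0.408, 0.0, 0.0]
wrist_force: [2.3, -0.9, 6.0]
gripper_width: 0.0264
finger_force: 44.6
```

```bash
python3 st.py
```

```text
13.88 [ 0.5068 -0.0924  0.076 ] [ 2.3 -0.9  6. ] [-0.068 -0.329  0.194] q6 0.5478 yaw 2.3016 0.0264 44.6
```

Call:
{"op": "servo_tool", "data": {
  "rows": [
    {"delta_pos":[0,0,0],"angular":[0,0,-0.04],"claw":20}
  ]
}}

```text
time_s: 14.0
tool_pos: [0.5067, -0.0924, 0.076]
orientation: [0.921, 0.389, 0.0, 0.0]
wrist_force: [2.1, -1.1, 4.6]
gripper_width: 0.0264
finger_force: 44.6
```

```bash
python3 st.py
```

```text
14.0 [ 0.5067 -0.0924  0.076 ] [ 2.1 -1.1  4.6] [-0.104 -0.3    0.202] q6 0.5877 yaw 2.3416 0.0264 44.6
```

Call:
{"op": "servo_tool", "data": {
  "rows": [
    {"delta_pos":[0,0,0],"angular":[0,0,-0.04],"claw":20}
  ]
}}

```text
time_s: 14.12
tool_pos: [0.5068, -0.0924, 0.076]
orientation: [0.929, 0.371, 0.0, 0.0]
wrist_force: [1.7, -0.6, 4.7]
gripper_width: 0.0267
finger_force: 44.6
```

```bash
python3 st.py
```

```text
14.12 [ 0.5068 -0.0924  0.076 ] [ 1.7 -0.6  4.7] [-0.055 -0.339  0.262] q6 0.6277 yaw 2.3816 0.0267 44.6
```

Call:
{"op": "servo_tool", "data": {
  "rows": [
    {"delta_pos":[0,0,0],"angular":[0,0,-0.04],"claw":20}
  ]
}}

```text
time_s: 14.25
tool_pos: [0.5068, -0.0924, 0.076]
orientation: [0.936, 0.352, 0.0, 0.0]
wrist_force: [2.3, -0.2, 3.8]
gripper_width: 0.0267
finger_force: 44.6
```

```bash
python3 st.py
```

```text
14.25 [ 0.5068 -0.0924  0.076 ] [ 2.3 -0.2  3.8] [-0.112 -0.389  0.174] q6 0.6677 yaw 2.4216 0.0267 44.6
```

Call:
{"op": "servo_tool", "data": {
  "rows": [
    {"delta_pos":[0,0,0],"angular":[0,0,-0.04],"claw":20}
  ]
}}

```text
time_s: 14.38
tool_pos: [0.5068, -0.0924, 0.076]
orientation: [0.943, 0.333, 0.0, 0.0]
wrist_force: [2.7, -1.4, 4.5]
gripper_width: 0.0265
finger_force: 44.6
```

```bash
python3 st.py
```

```text
14.38 [ 0.5068 -0.0924  0.076 ] [ 2.7 -1.4  4.5] [-0.117 -0.307  0.223] q6 0.7078 yaw 2.4616 0.0265 44.6
```

Call:
{"op": "servo_tool", "data": {
  "rows": [
    {"delta_pos":[0,0,0],"angular":[0,0,-0.04],"claw":20}
  ]
}}

```text
time_s: 14.5
tool_pos: [0.5068, -0.0924, 0.076]
orientation: [0.949, 0.315, 0.0, 0.0]
wrist_force: [2.5, -1.4, 5.8]
gripper_width: 0.0268
finger_force: 44.6
```

```bash
python3 st.py
```

```text
14.5 [ 0.5068 -0.0924  0.076 ] [ 2.5 -1.4  5.8] [-0.118 -0.358  0.267] q6 0.7478 yaw 2.5016 0.0268 44.6
```

Call:
{"op": "servo_tool", "data": {
  "rows": [
    {"delta_pos":[0,0,0],"angular":[0,0,-0.04],"claw":20}
  ]
}}

```text
time_s: 14.62
tool_pos: [0.5068, -0.0925, 0.076]
orientation: [0.955, 0.296, 0.0, 0.0]
wrist_force: [2.2, -1.4, 6.3]
gripper_width: 0.0265
finger_force: 44.6
```

```bash
python3 st.py
```

```text
14.62 [ 0.5068 -0.0925  0.076 ] [ 2.2 -1.4  6.3] [-0.122 -0.354  0.269] q6 0.7877 yaw 2.5415 0.0265 44.6
```

Call:
{"op": "servo_tool", "data": {
  "rows": [
    {"delta_pos":[0,0,0],"angular":[0,0,-0.04],"claw":20}
  ]
}}

```text
time_s: 14.75
tool_pos: [0.5068, -0.0924, 0.076]
orientation: [0.961, 0.276, 0.0, 0.0]
wrist_force: [1.1, -1.4, 5.7]
gripper_width: 0.0261
finger_force: 44.6
```

```bash
python3 st.py
```

```text
14.75 [ 0.5068 -0.0924  0.076 ] [ 1.1 -1.4  5.7] [-0.165 -0.332  0.294] q6 0.8277 yaw 2.5816 0.0261 44.6
```

Call:
{"op": "servo_tool", "data": {
  "rows": [
    {"delta_pos":[0,0,0],"angular":[0,0,-0.02],"claw":20}
  ]
}}

```text
time_s: 14.88
tool_pos: [0.5069, -0.0924, 0.076]
orientation: [0.964, 0.267, 0.0, 0.0]
wrist_force: [2.5, -1.4, 4.8]
gripper_width: 0.0267
finger_force: 44.6
```

```bash
python3 st.py
```

```text
14.88 [ 0.5069 -0.0924  0.076 ] [ 2.5 -1.4  4.8] [-0.154 -0.312  0.257] q6 0.8473 yaw 2.6011 0.0267 44.6
```

Call:
{"op": "servo_tool", "data": {
  "rows": [
    {"delta_pos":[0,0,0],"angular":[0,0,-0.02],"claw":20}
  ]
}}

```text
time_s: 15.0
tool_pos: [0.5068, -0.0924, 0.076]
orientation: [0.966, 0.257, 0.0, 0.0]
wrist_force: [2.2, -1.2, 5.0]
gripper_width: 0.0267
finger_force: 44.7
```

```bash
python3 st.py
```

```text
15.0 [ 0.5068 -0.0924  0.076 ] [ 2.2 -1.2  5. ] [-0.143 -0.346  0.245] q6 0.8669 yaw 2.6208 0.0267 44.7
```

Call:
{"op": "servo_tool", "data": {
  "rows": [
    {"delta_pos":[0,0,0],"angular":[0,0,-0.03],"claw":20}
  ]
}}

```text
time_s: 15.12
tool_pos: [0.5069, -0.0925, 0.076]
orientation: [0.97, 0.243, 0.0, 0.0]
wrist_force: [2.4, -0.7, 5.5]
gripper_width: 0.0263
finger_force: 44.7
```

```bash
python3 st.py
```

```text
15.12 [ 0.5069 -0.0925  0.076 ] [ 2.4 -0.7  5.5] [-0.183 -0.276  0.339] q6 0.8971 yaw 2.6509 0.0263 44.7
```

Call:
{"op": "servo_tool", "data": {
  "rows": [
    {"delta_pos":[0,0,0],"angular":[0,0,-0.03],"claw":20}
  ]
}}

```text
time_s: 15.25
tool_pos: [0.5068, -0.0925, 0.076]
orientation: [0.974, 0.228, 0.0, 0.0]
wrist_force: [2.9, -0.0, 5.0]
gripper_width: 0.0266
finger_force: 44.7
```

```bash
python3 st.py
```

```text
15.25 [ 0.5068 -0.0925  0.076 ] [ 2.9 -0.   5. ] [-0.1   -0.378  0.333] q6 0.9272 yaw 2.6809 0.0266 44.7
```

Call:
{"op": "servo_tool", "data": {
  "rows": [
    {"delta_pos":[0,0,0],"angular":[0,0,-0.03],"claw":20}
  ]
}}

```text
time_s: 15.38
tool_pos: [0.5069, -0.0925, 0.076]
orientation: [0.977, 0.214, 0.0, 0.0]
wrist_force: [3.6, -1.2, 5.6]
gripper_width: 0.0265
finger_force: 44.7
```

```bash
python3 st.py
```

```text
15.38 [ 0.5069 -0.0925  0.076 ] [ 3.6 -1.2  5.6] [-0.164 -0.386  0.279] q6 0.9571 yaw 2.711 0.0265 44.7
```

Call:
{"op": "servo_tool", "data": {
  "rows": [
    {"delta_pos":[0,0,0],"angular":[0,0,-0.008],"claw":20}
  ]
}}

```text
time_s: 15.5
tool_pos: [0.5069, -0.0925, 0.076]
orientation: [0.978, 0.21, 0.0, 0.0]
wrist_force: [2.5, -1.5, 6.2]
gripper_width: 0.0264
finger_force: 44.7
```

```bash
python3 st.py
```

```text
15.5 [ 0.5069 -0.0925  0.076 ] [ 2.5 -1.5  6.2] [-0.158 -0.34   0.344] q6 0.9647 yaw 2.7185 0.0264 44.7
```

Call:
{"op": "servo_tool", "data": {
  "rows": [
    {"delta_pos":[0,0,0],"angular":[0,0,-0.008],"claw":20}
  ]
}}

```text
time_s: 15.62
tool_pos: [0.5069, -0.0925, 0.076]
orientation: [0.979, 0.206, 0.0, 0.0]
wrist_force: [3.3, -2.2, 5.1]
gripper_width: 0.0268
finger_force: 44.7
```

```bash
python3 st.py
```

```text
15.62 [ 0.5069 -0.0925  0.076 ] [ 3.3 -2.2  5.1] [-0.233 -0.405  0.352] q6 0.9724 yaw 2.7262 0.0268 44.7
```

Call:
{"op": "servo_tool", "data": {
  "rows": [
    {"delta_pos":[0,0,0],"angular":[0,0,-0.008],"claw":20}
  ]
}}

```text
time_s: 15.75
tool_pos: [0.5069, -0.0925, 0.076]
orientation: [0.979, 0.202, 0.0, 0.0]
wrist_force: [2.9, -1.1, 5.5]
gripper_width: 0.0264
finger_force: 44.7
```

```bash
python3 st.py
```

```text
15.75 [ 0.5069 -0.0925  0.076 ] [ 2.9 -1.1  5.5] [-0.216 -0.406  0.35 ] q6 0.9804 yaw 2.7342 0.0264 44.7
```

Four readings now average about 0.35 N m against 0.23 N m free, which puts the jaw at roughly 15 N. I'll let go and rise.

Call:
{"op": "servo_tool", "data": {
  "rows": [
    {"delta_pos":[0,0,0],"angular":[0,0,0],"claw":20},
    {"delta_pos":[0,0,0],"angular":[0,0,0],"claw":60},
    {"delta_pos":[0,0,0],"angular":[0,0,0],"claw":75},
    {"delta_pos":[0,0,0],"angular":[0,0,0],"claw":75},
    {"delta_pos":[0,0,20],"angular":[0,0,0],"claw":75},
    {"delta_pos":[0,0,30],"angular":[0,0,0],"claw":75},
    {"delta_pos":[0,0,40],"angular":[0,0,0],"claw":75},
    {"delta_pos":[0,0,40],"angular":[0,0,0],"claw":75}
  ]
}}

```text
time_s: 16.75
tool_pos: [0.506, -0.0922, 0.2065]
orientation: [0.979, 0.202, -0.0, -0.0]
wrist_force: [0.1, 0.5, 0.4]
gripper_width: 0.0746
finger_force: 0.0
```

Call:
{"op": "servo_tool", "data": {
  "rows": [
    {"delta_pos":[-30,0,10],"angular":[0,0,0],"claw":75},
    {"delta_pos":[-40,0,0],"angular":[0,0,0],"claw":75},
    {"delta_pos":[-40,0,0],"angular":[0,0,0],"claw":75},
    {"delta_pos":[0,0,0],"angular":[0,0,0],"claw":75},
    {"delta_pos":[0,0,0],"angular":[0,0,0],"claw":75}
  ]
}}

```text
time_s: 17.38
tool_pos: [0.3972, -0.0925, 0.2159]
orientation: [0.979, 0.202, 0.001, 0.0]
wrist_force: [0.2, 0.2, 1.3]
gripper_width: 0.0752
finger_force: 0.0
```

Run:
```python
from h import *
s=snap('top');c=cv2.resize(s['pixels'][160:280,255:345],None,fx=5,fy=5,interpolation=cv2.INTER_CUBIC)
w=snap('wrist');u,v=map(int,proj(w,(.505,-.0915,.1)));print(u,v)
v0=max(0,min(v-60,300));u0=max(0,min(u-60,440));d=cv2.resize(w['pixels'][v0:v0+120,u0:u0+120],(350,350))
o=np.zeros((600,800,3),np.uint8);o[:,:450]=c;o[:350,450:]=d
cv2.imwrite('pics/g.png',o[:,:,::-1])
```

```text
332 62
```

View pics/g.png

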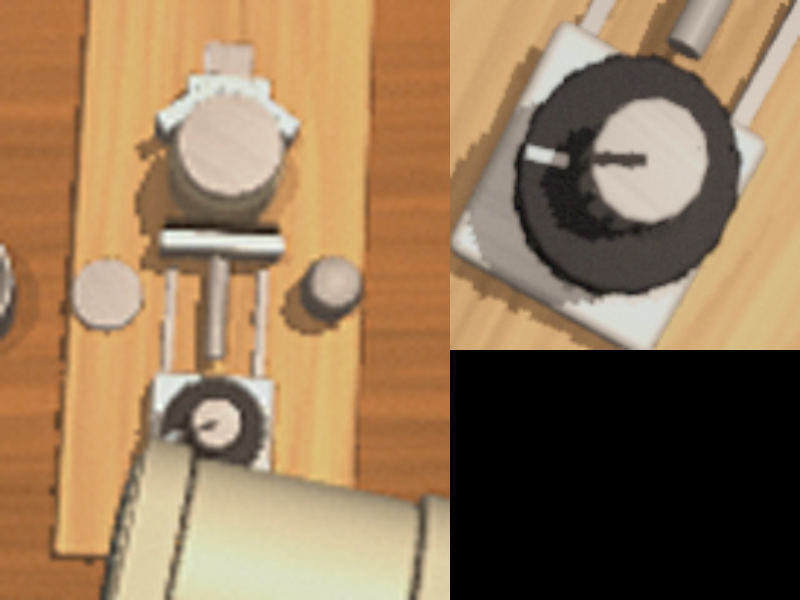

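The V rest and the jaw now both close on the jar. I'll check the two mark angles numerically: ring mark outer end at crop (528,152), knob mark outer end at (596,160), centres about (627,178) and (652,160).

Run:
```python
from h import *
w=snap('wrist');u,v=map(int,proj(w,(.505,-.0915,.1)));v0=max(0,min(v-60,300));u0=max(0,min(u-60,440))
k=120/350;f=lambda x,y,z:atz(w,u0+(x-450+.5)*k-.5,v0+(y+.5)*k-.5,z)[:2]
A=lambda p,q:np.arctan2(*(p-q)[::-1])
ro,ri,fo,fi,fc=f(528,152,.092),f(566,159,.092),f(594,160,.124),f(645,159,.124),f(650,160,.124)
print(ro,ri,fo,fc)
for n,a in(('ring',A(ro,ri)),('ring via axis',A(ro,np.array([.5058,-.0918]))),('fine',A(fo,fi))): print(n,'cw from pi-.087:',round((np.pi-.087-a)%6.283,3))
```

```text
[ 0.50170526 -0.06542465] [ 0.5041068  -0.07530818] [ 0.50162783 -0.08031517] [ 0.50680874 -0.09235772]
ring cw from pi-.087: 1.245
ring via axis cw from pi-.087: 1.33
fine cw from pi-.087: 1.059
```

```bash
python3 -c "
from workcell import close_job
print(close_job())"
```

```text
the job is handed in; nothing more can be done
None
```

The job is handed in: the ring is home against its stop (about 1.3 rad), the knob is tightened to roughly 15 N on the jar as estimated from wrist torque, and the gripper is open and clear of everything.

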